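# Tip the V-block over and set it against the fence

## Robot

A 6-joint arm with a two-finger parallel gripper is mounted at the origin on the work surface. World frame = base frame: x ahead of the robot, y to its left, z up, the work surface at z = 0. Lengths are in mm, angles in degrees, forces in N, time in s.
With the tool pointing down it reaches from about 300 to 850 mm from the base axis. Payload 4.2 kg.
Tool frame: the origin (TCP) lies between the finger pads; the fingertips stand 22 mm ahead of it and the grasp point (between the pads) lies 3 mm ahead of it; z points along the fingers, y is the direction in which the jaws open and shut (so a half turn about z gives the same grasp; the last joint's range is limited). The gripper opens to 91 mm and grips with 3 to 60 N. Pads are 32 mm wide; open, the fingers measure 118 mm over their backs; the gripper's body (76 mm by 178 mm) begins 60 mm behind the grasp point.
Start: joints at [67.323, 18.312, 89.639, -0, 72.044, -1.146], TCP at [211.037, 534.887, 235.976] pointing down, gripper open.
Joint ranges: [-177.97, 177.97], [-48.28, 115.42], [12.27, 149.76], [-77.06, 257.06], [2.81, 150.46], [-146.56, 146.56]. Speed limits (degrees/s): [147.25, 147.25, 180, 180, 180, 180].

## Interface

Orientations are given as [roll, pitch, yaw] about the fixed x, y, z axes, in that order (R = Rz(yaw) Ry(pitch) Rx(roll)).
In Python, from workcell import telemetry, cams, env gives the robot as it stands.
- The arm moves only by the shell command python3 -m inch 'ROWS' [FORCE]. ROWS is JSON, a list of rows, each an object of numbers: "x", "y", "z": the shift along the tool's x, y, z in cm; "yaw": the turn about the tool's z in units of 5 degrees (1.0 is 5 degrees); "gripper": the gripper's target within -1 to 1 (fully open at 1, half-way at 0, shut at -1). A call has 1 to 12 rows; each row shifts and turns the commanded pose from where the row before left it, along the tool's axes as they then stand; what a row does not reach is not made up. A row lasts 1/12 s, in which the tool goes at most 41.7 mm and 7.16 degrees, less where a joint would pass 70% of its speed; a pose out of reach is approached as far as the arm can. A call is refused whole if a number of a shift passes 4.17 or a number of a turn 1, either way. A call with a gripper value outside its range is refused whole. The fingers move at their own pace and stop on an object; FORCE is the grip in N (left out, the last holds). Time passes only in rows, so rows that do not move let the fingers close. It gives the time, the measured TCP pose, the force and the opening at its end, in the units of the state.
- telemetry.state(): the state, without advancing time (a new reading comes with each control period).
- cams.grab_frame(name): name is "scene" or "top" or "wrist"; returns a dict with "pixels" (480x640x3 uint8, red, green, blue), "mtx" (3x3 intrinsics, pixels), "rvec" (rotation vector, rad) and "tvec" (3), from world to camera coordinates, as OpenCV has them. Camera axes: x right, y down, z forward; pixel columns grow to the right and rows downward; lengths in mm; the calibration is good to about 2 mm. A picture is of the moment at which its call begins. There is no depth.
- env.job_done(): hands the job in, once; it reports no verdict.
The state is a dict: "time_s": time; "qpos": joint angles; "qvel": joint speeds; "effort": joint torques, N m; "ee_pos": TCP position; "ee_rot": TCP orientation; "force": force on the tool from outside, world axes, zero at the start; "torque": the same for the moment, N m; "gripper_width": finger opening in mm.
Only numpy, scipy, OpenCV 4.12 (cv2) and the standard library are available. Lean on these libraries where they do the work, as an engineer would, in place of code of your own. Each camera call takes 0.05 s, during which the arm holds its last target. There are 200 camera calls.

## Task

Tip the red V-block, which stands on its end on the dark marking-out plate, over onto its back so that its vee faces straight up, then push it up to the brass fence until its long side lies flush along it. Work by pushing only: never pick the block up or carry it. Leave everything else on the bench where it is.

Things in the scene. Friction and masses are not known exactly. Their poses are not given: they have to be found in the camera images.
- vblock: Loose red aluminium V-block, 0.55 to 0.95 kg, standing on end: 50 mm deep (own x), 60 mm wide (own y), 110 mm tall (own z). Origin at the centre of the end it stands on. A bare-metal 90 degree vee, 40 mm wide at the mouth and 20 mm deep, runs along z in the -x face; the +x face is the plain back. At first +z is up and +x points within 0.45 rad of the plate's +y.
- vblock_top (a point): Centre of the V-block's upper end at the start, 110 mm from its origin. Pushed near here from the vee side towards its own +x, the block pivots on the lower edge of its back, passes balance at a lean of about 23 degrees and falls on its back by itself. Lying so, its -x points up and it is 50 mm high; it slides on the plate under a push of about 3 to 10 N.
- vblock_mid (a point): Centre of the V-block's 50 x 60 x 110 mm outline; 55 mm above the plate's top while it stands, 25 mm above when it lies on its back.
- plate: Fixed dark steel marking-out plate lying on the bench, 310 mm (own x) by 460 mm (own y), 20 mm thick; origin at the centre of its underside, so its top is 20 mm above the origin.
- fence (a point): Fixed brass fence on the plate's far (+x) side: a bar 30 mm wide, 400 mm long along the plate's y, 35 mm high above the plate's top. This point is the middle of the foot of its robot-side face, which is the plane x = +120 mm of the plate's frame; axes as the plate's.
- weight: Bystander: brass knobbed weight, 36 mm diameter, 52 mm high, standing on the plate near its left (+y) robot-side corner; origin under its centre.
- oiler: Bystander: steel oil can with a thin upright spout, 70 mm diameter, 170 mm high, on the bench; origin under its centre.
- tin: Bystander: green tin, 66 mm diameter, 90 mm high, on the bench; origin under its centre.
- hammer: Bystander: hammer lying on the bench right of the plate; origin under its middle.
- file: Bystander: flat file, 300 mm long with a wooden handle, lying on the bench right of the plate; origin under its middle.
- wrench: Bystander: steel wrench lying on the bench left of the plate, beyond the oil can and the tin; origin under its middle.
Not all that is in view belongs to the job. There is more than one size of the vblock; the one meant has the size given above.

How it is judged:
By the outcome, as a careful person would: the job done as asked, in the order asked, and still so for the second after the job is handed in, with the robot touching nothing.
It also fails if it takes over 58 s, if anything falls off the work surface, if the arm or the gripper's body presses on something with over 40 N, if the wrist force passes 120 N, or if a joint passes its speed limit or range.

## Working session

There is one attempt and no reset: what is moved stays moved. The work goes in short steps, Python scripts to look and compute and a shell command to move; the robot and the scene stay as the last step left them, time stands still between calls to the robot, and variables do not carry over. Pictures are saved under pics/ and viewed, about 8 in all and at most 12, crops included, and the job is handed in when it is done.

```bash
ls; mkdir -p pics; cat > h.py <<'E'
import numpy as np, cv2
from workcell import telemetry, cams, env
def grab(n):
    f=cams.grab_frame(n); im=cv2.cvtColor(np.asarray(f["pixels"]),cv2.COLOR_RGB2BGR)
    K=np.array(f["mtx"],float);r=np.array(f["rvec"],float);t=np.array(f["tvec"],float).reshape(3)
    np.savez(f"{n}.npz",im=im,K=K,r=r,t=t); return im,K,r,t
def load(n):
    d=np.load(f"{n}.npz"); return d["im"],d["K"],d["r"],d["t"]
def onplane(uv,z,K,r,t):
    R=cv2.Rodrigues(r)[0]; uv=np.atleast_2d(np.array(uv,float))
    d=(np.linalg.inv(K)@np.c_[uv,np.ones(len(uv))].T).T@R; c=-R.T@t
    return c+d*((z-c[2])/d[:,2])[:,None]
def proj(p,K,r,t): return cv2.projectPoints(np.atleast_2d(np.array(p,float)),r,t,K,None)[0][:,0]
E
python3 - <<'E'
from h import *
for n in("scene","top"):
    im,K,r,t=grab(n); cv2.imwrite(f"pics/{n}0.png",im); print(n,K[0,0],(-cv2.Rodrigues(r)[0].T@t).round())
print(telemetry.state())
E
```

```text
pics
scene 587.1758625745898 [1239.   -9. 1397.]
top 440.32628730919595 [ 317.   -0. 1099.]
{'time_s': 0.1, 'qpos': array([ 6.73222008e+01,  1.83495489e+01,  8.96979353e+01, -2.15992219e-03,
        7.20430822e+01, -1.14614376e+00]), 'qvel': array([-0.03019071, -0.00978883, -0.21154788, -0.03309482, -0.06876366,
       -0.05929463]), 'effort': array([-1.74704390e-03, -4.13333774e+01, -2.32509702e+01,  7.27449870e-02,
        4.22195171e-02, -4.57141925e-05]), 'ee_pos': array([210.89222418, 534.5017657 , 235.19860226]), 'ee_rot': array([-1.79909411e+02,  2.41675413e-04,  1.58469012e+02]), 'force': array([ 0.23810385, -0.47590167,  0.43579931]), 'torque': array([-0.04576367,  0.01666197, -0.01211968]), 'gripper_width': 91.52009397614776}
```

View pics/scene0.png

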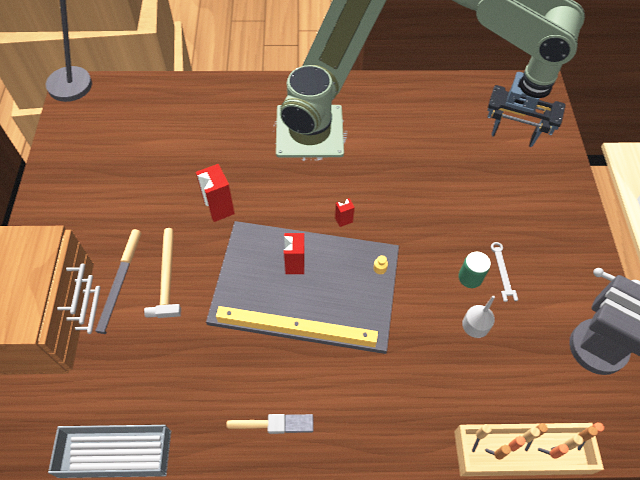

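View pics/top0.png

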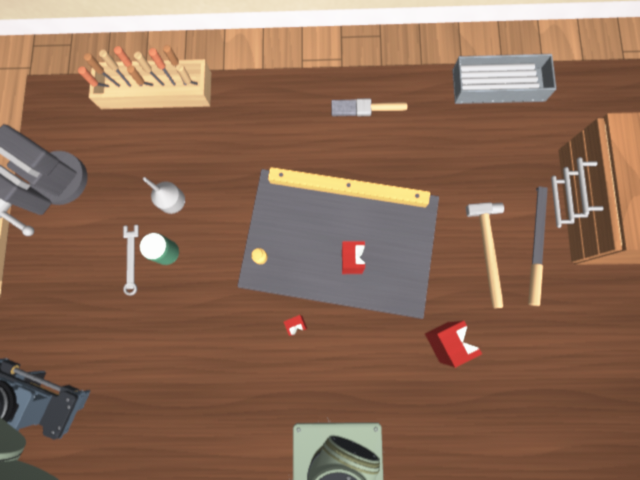

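Three red V-blocks (top view): on the plate at (353,258), a small one at (294,325) and a big one at (455,344). The task names the one on the dark plate. I'll measure all three and enlarge the one on the plate.

```bash
python3 - <<'E'
from h import *
im,K,r,t=load("top"); A=(K,r,t)
hsv=cv2.cvtColor(im,cv2.COLOR_BGR2HSV)
# plate
m=((hsv[...,1]<60)&(hsv[...,2]<110)&(hsv[...,2]>40)).astype(np.uint8)
m|=cv2.inRange(hsv,(18,90,120),(32,255,255))//255
m|=((hsv[...,1]>150)&((hsv[...,0]<6)|(hsv[...,0]>172))&(hsv[...,2]>90)).astype(np.uint8)
n,l,s,c=cv2.connectedComponentsWithStats(m); k=l[225,300]; print("plate",s[k])
cn=max(cv2.findContours((l==k).astype(np.uint8),0,2)[0],key=cv2.contourArea)
P=onplane(cn[:,0]+0.0,20,*A)[:,:2].astype(np.float32); rc=cv2.minAreaRect(P); print(rc, cv2.boxPoints(rc).round(1).tolist())
ye=cv2.inRange(hsv,(18,90,120),(32,255,255))
for c0 in cv2.findContours(ye,0,2)[0]:
    if cv2.contourArea(c0)>60:
        rr=cv2.minAreaRect(onplane(c0[:,0],55,*A)[:,:2].astype(np.float32));print("yellow@55",c0[:,0].mean(0),rr)
red=((hsv[...,1]>150)&((hsv[...,0]<6)|(hsv[...,0]>172))&(hsv[...,2]>90)).astype(np.uint8)
for c0 in cv2.findContours(red,0,2)[0]:
    if cv2.contourArea(c0)>60: print("red",cv2.boundingRect(c0))
x,y=325,230; a=cv2.resize(im[y:y+60,x:x+55],None,fx=9,fy=9,interpolation=cv2.INTER_CUBIC)
im2=load("scene")[0]; b=cv2.resize(im2[225:285,270:320],None,fx=6,fy=9,interpolation=cv2.INTER_CUBIC)
cv2.imwrite("pics/crop.png",np.hstack([a,b]))
E
```

```text
plate [     0      0    640    480 291574]
((593.5873413085938, 68.230712890625), (1780.7950439453125, 1253.4515380859375), 87.96495819091797) [[-64.4000015258789, -799.2999877929688], [1188.300048828125, -843.9000244140625], [1251.5, 935.7999877929688], [-1.100000023841858, 980.2999877929688]]
yellow@55 [256.5        254.72222222] ((495.1470947265625, 181.3243865966797), (36.69672775268555, 36.701385498046875), 88.99520111083984)
yellow@55 [349.41071429 187.47321429] ((663.0757446289062, -36.92803955078125), (401.9445495605469, 41.94055938720703), 79.52417755126953)
yellow@55 [158.76811594  99.71014493] ((909.9539184570312, 476.23291015625), (30.966167449951172, 294.6882629394531), 1.3056784868240356)
yellow@55 [191.6091954   69.52873563] ((997.09326171875, 371.3325500488281), (71.06578826904297, 63.92632293701172), 75.88581085205078)
red (425, 321, 57, 47)
red (283, 315, 24, 21)
red (342, 242, 23, 32)
```

View pics/crop.png

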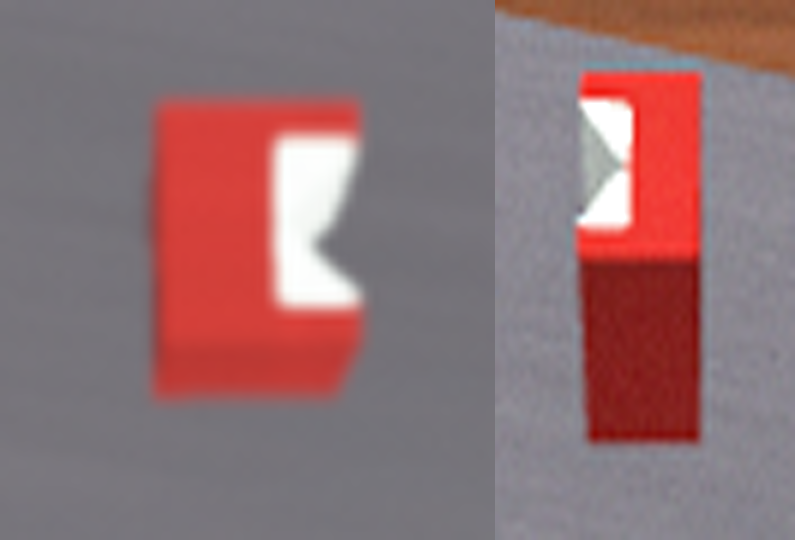

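The left crop shows the plate block: top face at about (342–365, 241–268), vee opening to the right, which is world -y. The right crop (scene camera) shows the same block with its top at about (285–304, 233–253). Next I'll measure its size, pose and the fence.

```bash
python3 - <<'E'
from h import *
T=load("top")[1:]; S=load("scene")[1:]
ct=np.array([(157,100),(362,100),(157,345),(362,345)],float); ct=(ct+.5)/9-.5+[325,230]
cs=np.array([(701,258),(577,258),(701,72),(581,72)],float)-[495,0]; cs=(cs+.5)/[6,9]-.5+[270,225]
for n,c,A in(("top",ct,T),("scene",cs,S)):
    p=onplane(c,130,*A)[:,:2]; print(n,p.round(1).tolist(),"c",p.mean(0).round(1))
    a=(p[0]+p[2]-p[1]-p[3])/2; b=(p[0]+p[1]-p[2]-p[3])/2; print(" depth",np.linalg.norm(a),"width",np.linalg.norm(b),"yaw from a",np.degrees(np.arctan2(a[1],a[0])),"from b",np.degrees(np.arctan2(b[1],b[0]))+90)
    print(" if bigger/smaller: base corners")
# plate edges
for n,A,seed in(("top",T,(300,225)),("scene",S,(260,290))):
    im=load(n)[0]; hsv=cv2.cvtColor(im,cv2.COLOR_BGR2HSV)
    m=((hsv[...,1]<70)&(hsv[...,2]>50)&(hsv[...,2]<150)).astype(np.uint8); m=cv2.morphologyEx(m,cv2.MORPH_OPEN,np.ones((3,3)))
    l=cv2.connectedComponents(m)[1]; k=(l==l[seed[1],seed[0]]).astype(np.uint8)
    c=max(cv2.findContours(k,0,2)[0],key=cv2.contourArea); h=cv2.convexHull(c)[:,0]
    rc=cv2.minAreaRect(onplane(h,20,*A)[:,:2].astype(np.float32)); print(n,"plate",rc)
    ye=cv2.inRange(hsv,(18,90,120),(32,255,255))
    for c0 in cv2.findContours(ye,0,2)[0]:
        if cv2.contourArea(c0)>60:
            print(n,"yel",c0[:,0].mean(0).round(),cv2.minAreaRect(onplane(c0[:,0],55,*A)[:,:2].astype(np.float32)))
E
```

```text
top [[512.6, -19.2], [511.7, -70.1], [451.1, -17.8], [450.2, -68.2]] c [481.4 -43.8]
 depth 50.67312508307785 width 61.521296494150455 yaw from a 88.96417969972173 from b 88.5121620393793
 if bigger/smaller: base corners
scene [[512.7, -18.6], [512.2, -69.9], [452.3, -18.3], [451.8, -69.0]] c [482.2 -44. ]
 depth 51.04088854591868 width 60.44883438632861 yaw from a 89.41602662314374 from b 89.45192562822675
 if bigger/smaller: base corners
top plate ((534.33544921875, -13.797393798828125), (460.4007568359375, 311.58319091796875), 79.54332733154297)
top yel [256. 255.] ((495.1470947265625, 181.3243865966797), (36.69672775268555, 36.701385498046875), 88.99520111083984)
top yel [349. 187.] ((663.0757446289062, -36.92803955078125), (401.9445495605469, 41.94055938720703), 79.52417755126953)
top yel [159. 100.] ((909.9539184570312, 476.23291015625), (30.966167449951172, 294.6882629394531), 1.3056784868240356)
top yel [192.  70.] ((997.09326171875, 371.3325500488281), (71.06578826904297, 63.92632293701172), 75.88581085205078)
scene plate ((539.7197265625, -15.36895751953125), (459.5407409667969, 315.9024658203125), 79.555419921875)
scene yel [291. 325.] ((675.1351928710938, -40.881561279296875), (401.5509338378906, 43.331565856933594), 79.54568481445312)
scene yel [380. 262.] ((504.17401123046875, 180.63278198242188), (34.04065704345703, 54.38383102416992), 86.28633880615234)
scene yel [ 22. 110.] ((-39.13737106323242, -872.9517211914062), (98.66111755371094, 52.11685562133789), 71.6232681274414)
scene yel [38. 38.] ((-374.1712646484375, -924.3894653320312), (47.491477966308594, 207.1679229736328), 5.289575576782227)
scene yel [178.  53.] ((-329.1220397949219, -432.10504150390625), (239.4122314453125, 22.630043029785156), 6.935359477996826)
scene yel [120.  26.] ((-462.3069763183594, -665.3536987304688), (172.0635223388672, 285.578369140625), 5.563435077667236)
```

The plate block measures 50.7 x 61 mm with its top at z=130, and both views agree on this. That fits the description, so it is the target. Its centre is (482,-44) and its own +x yaw is about 89°. The plate yaw is -10.45° and the fence foot is at about (653,-36). Tipping towards +y lands it at y -19..91, clear of the weight at y≥163. I'll turn the tool to yaw about 89° first, then travel high.

```bash
python3 -m inch '[{"yaw":1,"gripper":-0.165},{"yaw":1},{"yaw":1},{"yaw":1},{"yaw":1},{"yaw":1},{"yaw":1},{"yaw":1},{"yaw":1},{"yaw":1},{"yaw":1},{"yaw":1}]' 20
python3 -m inch '[{"yaw":1},{"yaw":0.85},{"x":-2.8,"y":1.18},{"x":-2.8,"y":1.18},{"x":-2.8,"y":1.18},{"x":-2.8,"y":1.18},{"x":-2.8,"y":1.18},{"x":-2.8,"y":1.18},{"x":-2.8,"y":1.18},{"x":-2.8,"y":1.18},{"x":-2.8,"y":1.18},{"x":-2.8,"y":1.18}]'
python3 -m inch '[{"x":-2.8,"y":1.18},{"x":-2.8,"y":1.18},{"x":-2.8,"y":1.18},{"x":-2.8,"y":1.18},{"x":-2.8,"y":1.18},{"x":-2.8,"y":1.18},{"x":-2.8,"y":1.18},{"x":-2.8,"y":1.18},{"x":-2.8,"y":1.18},{"x":-2.8,"y":1.18},{},{}]'
```

```text
invalid input
invalid input
invalid input
```

```bash
python3 -m inch '[{"x":0,"y":0,"z":0,"yaw":1,"gripper":-0.165}]' 20; python3 -m inch --help | head -20; python3 -m inch '[{"yaw":1}]'
```

```text
time_s: 0.18
ee_pos: [210.9, 534.5, 235.3]
ee_rot: [-179.9, 0.0, 153.4]
force: [-0.4, -0.3, -0.0]
gripper_width: 86.8invalid input: not JSON, or not a number
invalid input
```

All five keys are needed in every row.

```bash
python3 -m inch '[{"x":0,"y":0,"z":0,"yaw":1,"gripper":-0.165},{"x":0,"y":0,"z":0,"yaw":1,"gripper":-0.165},{"x":0,"y":0,"z":0,"yaw":1,"gripper":-0.165},{"x":0,"y":0,"z":0,"yaw":1,"gripper":-0.165},{"x":0,"y":0,"z":0,"yaw":1,"gripper":-0.165},{"x":0,"y":0,"z":0,"yaw":1,"gripper":-0.165},{"x":0,"y":0,"z":0,"yaw":1,"gripper":-0.165},{"x":0,"y":0,"z":0,"yaw":1,"gripper":-0.165},{"x":0,"y":0,"z":0,"yaw":1,"gripper":-0.165},{"x":0,"y":0,"z":0,"yaw":1,"gripper":-0.165},{"x":0,"y":0,"z":0,"yaw":1,"gripper":-0.165},{"x":0,"y":0,"z":0,"yaw":1,"gripper":-0.165}]'
echo; python3 -m inch '[{"x":0,"y":0,"z":0,"yaw":0.85,"gripper":-0.165},{"x":-2.8,"y":1.18,"z":0,"yaw":0,"gripper":-0.165},{"x":-2.8,"y":1.18,"z":0,"yaw":0,"gripper":-0.165},{"x":-2.8,"y":1.18,"z":0,"yaw":0,"gripper":-0.165},{"x":-2.8,"y":1.18,"z":0,"yaw":0,"gripper":-0.165},{"x":-2.8,"y":1.18,"z":0,"yaw":0,"gripper":-0.165},{"x":-2.8,"y":1.18,"z":0,"yaw":0,"gripper":-0.165},{"x":-2.8,"y":1.18,"z":0,"yaw":0,"gripper":-0.165},{"x":-2.8,"y":1.18,"z":0,"yaw":0,"gripper":-0.165},{"x":-2.8,"y":1.18,"z":0,"yaw":0,"gripper":-0.165},{"x":-2.8,"y":1.18,"z":0,"yaw":0,"gripper":-0.165},{"x":-2.8,"y":1.18,"z":0,"yaw":0,"gripper":-0.165}]'
echo; python3 -m inch '[{"x":-2.8,"y":1.18,"z":0,"yaw":0,"gripper":-0.165},{"x":-2.8,"y":1.18,"z":0,"yaw":0,"gripper":-0.165},{"x":-2.8,"y":1.18,"z":0,"yaw":0,"gripper":-0.165},{"x":-2.8,"y":1.18,"z":0,"yaw":0,"gripper":-0.165},{"x":-2.8,"y":1.18,"z":0,"yaw":0,"gripper":-0.165},{"x":-2.8,"y":1.18,"z":0,"yaw":0,"gripper":-0.165},{"x":-2.8,"y":1.18,"z":0,"yaw":0,"gripper":-0.165},{"x":-2.8,"y":1.18,"z":0,"yaw":0,"gripper":-0.165},{"x":-2.8,"y":1.18,"z":0,"yaw":0,"gripper":-0.165},{"x":-2.8,"y":1.18,"z":0,"yaw":0,"gripper":-0.165},{"x":0,"y":0,"z":0,"yaw":0,"gripper":-0.165},{"x":0,"y":0,"z":0,"yaw":0,"gripper":-0.165}]'
```

```text
time_s: 1.18
ee_pos: [210.9, 534.6, 235.5]
ee_rot: [-180.0, 0.1, 93.2]
force: [0.1, -0.1, 0.7]
gripper_width: 38.2

time_s: 2.18
ee_pos: [336.6, 223.6, 235.7]
ee_rot: [-180.0, 0.0, 89.2]
force: [0.7, 0.5, 0.6]
gripper_width: 37.9

time_s: 3.18
ee_pos: [450.8, -57.4, 235.4]
ee_rot: [-179.9, -0.0, 89.0]
force: [0.6, -0.1, -0.9]
gripper_width: 38.2
```

```bash
python3 -m inch '[{"x":-2.6,"y":1.6,"z":0,"yaw":0,"gripper":-0.165},{"x":-2.5,"y":1.6,"z":0,"yaw":0,"gripper":-0.165},{"x":0,"y":0,"z":2.5,"yaw":0,"gripper":-0.165},{"x":0,"y":0,"z":2.5,"yaw":0,"gripper":-0.165},{"x":0,"y":0,"z":2.5,"yaw":0,"gripper":-0.165},{"x":0,"y":0,"z":2.3,"yaw":0,"gripper":-0.165},{"x":0,"y":0,"z":0,"yaw":0,"gripper":-0.165},{"x":0,"y":0,"z":0,"yaw":0,"gripper":-0.165}]'; python3 - <<'E'
from h import *
im,K,r,t=grab("scene"); cv2.imwrite("pics/s1.png",cv2.resize(im[180:320,200:400],None,fx=4,fy=4))
E
```

```text
time_s: 3.85
ee_pos: [481.2, -106.7, 137.4]
ee_rot: [-179.8, -0.1, 89.3]
force: [0.2, -1.0, 1.0]
gripper_width: 37.9
```

View pics/s1.png

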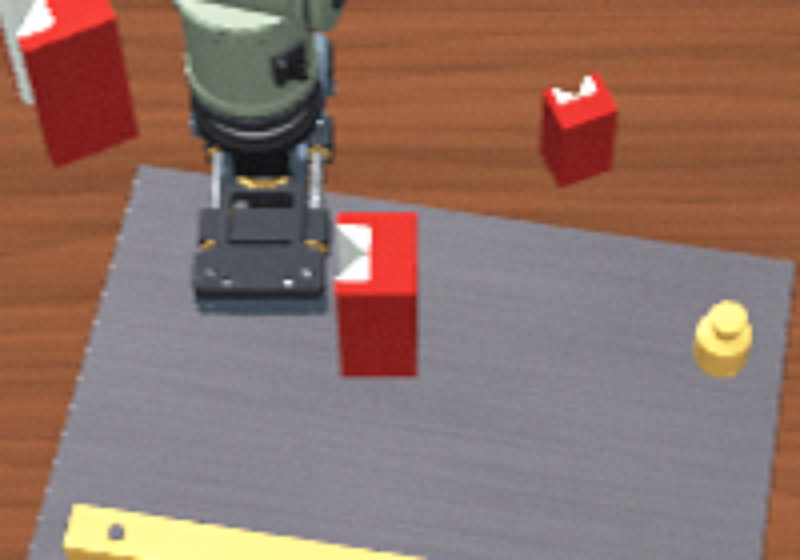

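The gripper stands just left of the plate block in the picture, at vee height, with the other two blocks and the weight clear. Now I'll push slowly along tool +x.

```bash
python3 -m inch '[{"x":0.4,"y":0,"z":0,"yaw":0,"gripper":-0.165},{"x":0.4,"y":0,"z":0,"yaw":0,"gripper":-0.165},{"x":0.4,"y":0,"z":0,"yaw":0,"gripper":-0.165},{"x":0.3,"y":0,"z":0,"yaw":0,"gripper":-0.165},{"x":0.3,"y":0,"z":0,"yaw":0,"gripper":-0.165},{"x":0.3,"y":0,"z":0,"yaw":0,"gripper":-0.165},{"x":0.3,"y":0,"z":0,"yaw":0,"gripper":-0.165},{"x":0.3,"y":0,"z":0,"yaw":0,"gripper":-0.165},{"x":0.3,"y":0,"z":0,"yaw":0,"gripper":-0.165},{"x":0.3,"y":0,"z":0,"yaw":0,"gripper":-0.165},{"x":0.3,"y":0,"z":0,"yaw":0,"gripper":-0.165},{"x":0.3,"y":0,"z":0,"yaw":0,"gripper":-0.165}]'; python3 - <<'E'
from h import *
im,K,r,t=grab("scene"); cv2.imwrite("pics/s2.png",cv2.resize(im[180:320,200:400],None,fx=4,fy=4))
E
```

```text
time_s: 4.9
ee_pos: [482.7, -68.6, 138.0]
ee_rot: [180.0, -0.0, 89.2]
force: [0.5, -0.8, 3.1]
gripper_width: 38.1
```

View pics/s2.png

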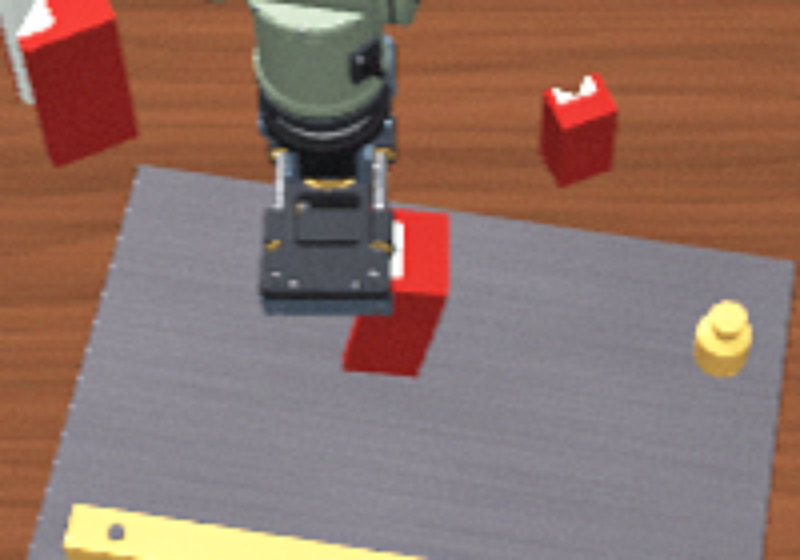

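The block is leaning cleanly: its pivot edge stays at crop (416,376) and its top has moved right. I'll keep pushing past balance.

```bash
python3 -m inch '[{"x":0.25,"y":0,"z":0,"yaw":0,"gripper":-0.165},{"x":0.25,"y":0,"z":0,"yaw":0,"gripper":-0.165},{"x":0.25,"y":0,"z":0,"yaw":0,"gripper":-0.165},{"x":0.25,"y":0,"z":0,"yaw":0,"gripper":-0.165},{"x":0.25,"y":0,"z":0,"yaw":0,"gripper":-0.165},{"x":0.25,"y":0,"z":0,"yaw":0,"gripper":-0.165},{"x":0.25,"y":0,"z":0,"yaw":0,"gripper":-0.165},{"x":0.25,"y":0,"z":0,"yaw":0,"gripper":-0.165},{"x":0.25,"y":0,"z":0,"yaw":0,"gripper":-0.165},{"x":0,"y":0,"z":0,"yaw":0,"gripper":-0.165},{"x":0,"y":0,"z":0,"yaw":0,"gripper":-0.165},{"x":0,"y":0,"z":0,"yaw":0,"gripper":-0.165}]'; python3 - <<'E'
from h import *
im,K,r,t=grab("scene"); cv2.imwrite("pics/s3.png",cv2.resize(im[180:350,200:400],None,fx=3.5,fy=3.5))
grab("top")
E
```

```text
time_s: 5.95
ee_pos: [482.9, -46.4, 137.9]
ee_rot: [-180.0, -0.0, 89.2]
force: [0.7, -0.6, 0.0]
gripper_width: 37.7
```

View pics/s3.png

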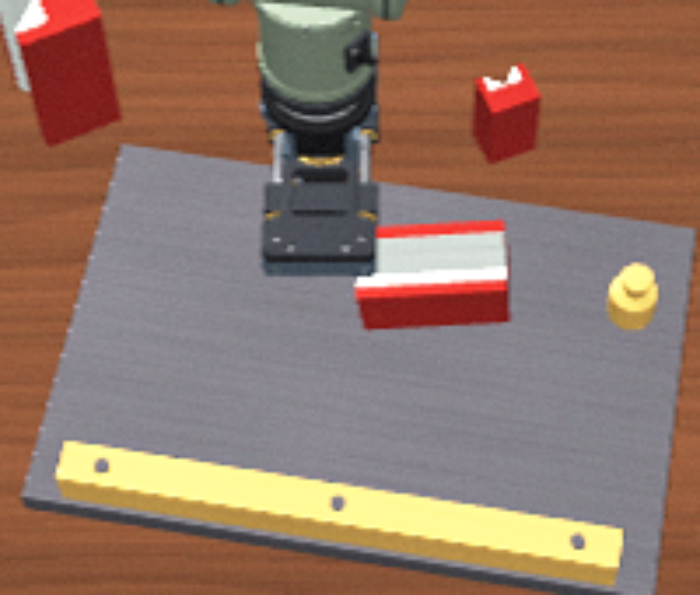

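The block lies on its back with the vee up, its top at crop (357–510, 222–290). I'll lift off, clear the view, and measure it along with the small block near my approach.

```bash
python3 -m inch '[{"x":-1.5,"y":0,"z":-2.5,"yaw":0,"gripper":-0.165},{"x":-2.5,"y":-1,"z":-2.5,"yaw":0,"gripper":-0.165},{"x":-2.5,"y":-1,"z":-2.5,"yaw":0,"gripper":-0.165},{"x":-2.5,"y":-1,"z":-2.5,"yaw":0,"gripper":-0.165},{"x":-2.5,"y":-1,"z":0,"yaw":0,"gripper":0.4},{"x":-2.5,"y":-1,"z":0,"yaw":0,"gripper":0.4},{"x":-2,"y":0,"z":0,"yaw":0,"gripper":0.4},{"x":0,"y":0,"z":0,"yaw":0,"gripper":0.4}]'; cat > meas.py <<'E'
from h import *
def red(im):
    h=cv2.cvtColor(im,cv2.COLOR_BGR2HSV); return ((h[...,1]>150)&((h[...,0]<6)|(h[...,0]>172))&(h[...,2]>60)).astype(np.uint8)
if __name__=="__main__":
    im,K,r,t=grab("top"); A=(K,r,t); S=grab("scene")
    m=red(im); cs=[c for c in cv2.findContours(m,0,2)[0] if cv2.contourArea(c)>40]
    for c in cs:
        print("red",cv2.boundingRect(c),"z0..",[onplane(c[:,0],z,*A)[:,:2].mean(0).round().tolist() for z in(0,60)], "rect@70",cv2.minAreaRect(onplane(c[:,0],70,*A)[:,:2].astype(np.float32)))
    for p in [[380,60,0],[380,60,60]]: print(proj(p,*A),proj(p,*S[1:]))
    cv2.imwrite("pics/t4.png",np.vstack([cv2.resize(im[230:345,260:400],None,fx=4,fy=4)]))
E
python3 meas.py
```

```text
time_s: 6.72
ee_pos: [430.4, -208.8, 238.2]
ee_rot: [179.9, 0.1, 89.0]
force: [0.5, -0.2, 0.1]
gripper_width: 61.5
red (283, 315, 24, 21) z0.. [[331.0, 100.0], [330.0, 94.0]] rect@70 ((329.4600524902344, 93.28662109375), (36.551231384277344, 45.36088562011719), 20.8137149810791)
red (295, 268, 46, 6) z0.. [[463.0, 59.0], [455.0, 56.0]] rect@70 ((454.18646240234375, 38.931053161621094), (106.12181854248047, 11.877636909484863), 89.01264953613281)
red (296, 247, 45, 2) z0.. [[522.0, 40.0], [511.0, 37.0]] rect@70 ((509.26019287109375, 37.11693572998047), (104.71239471435547, 2.4219253063201904), 88.93907165527344)
[[310.42598086 304.03694887]] [[332.30025786 234.88377477]]
[[309.01372865 302.57592636]] [[333.00321503 223.26248379]]
```

View pics/t4.png

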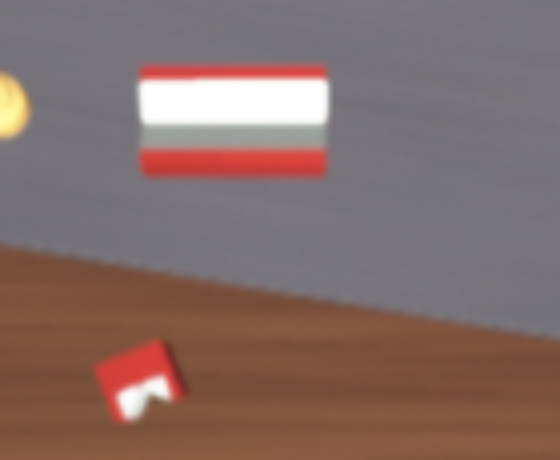

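The block lies with centre about (480.5, 37.5), yaw 89°, x 450..510 and y -17..92. The small V-block is at about (330,95), x≤355, so an approach at (398,53) clears it. I'll travel there, turn the jaws parallel to the fence (yaw 169.5), then descend.

```bash
python3 -m inch '[{"x":2.9,"y":-0.4,"z":0,"yaw":0,"gripper":0.34},{"x":2.9,"y":-0.4,"z":0,"yaw":0,"gripper":0.34},{"x":2.9,"y":-0.4,"z":0,"yaw":0,"gripper":0.34},{"x":2.9,"y":-0.4,"z":0,"yaw":0,"gripper":0.34},{"x":2.9,"y":-0.4,"z":0,"yaw":0,"gripper":0.34},{"x":2.9,"y":-0.4,"z":0,"yaw":0,"gripper":0.34},{"x":2.9,"y":-0.4,"z":0,"yaw":0,"gripper":0.34},{"x":2.9,"y":-0.4,"z":0,"yaw":0,"gripper":0.34},{"x":2.9,"y":-0.4,"z":0,"yaw":0,"gripper":0.34},{"x":0,"y":0,"z":0,"yaw":-1,"gripper":0.34},{"x":0,"y":0,"z":0,"yaw":-1,"gripper":0.34},{"x":0,"y":0,"z":0,"yaw":-1,"gripper":0.34}]'; echo
python3 -m inch '[{"x":0,"y":0,"z":0,"yaw":-1,"gripper":0.34},{"x":0,"y":0,"z":0,"yaw":-1,"gripper":0.34},{"x":0,"y":0,"z":0,"yaw":-1,"gripper":0.34},{"x":0,"y":0,"z":0,"yaw":-1,"gripper":0.34},{"x":0,"y":0,"z":0,"yaw":-1,"gripper":0.34},{"x":0,"y":0,"z":0,"yaw":-1,"gripper":0.34},{"x":0,"y":0,"z":0,"yaw":-1,"gripper":0.34},{"x":0,"y":0,"z":0,"yaw":-1,"gripper":0.34},{"x":0,"y":0,"z":0,"yaw":-1,"gripper":0.34},{"x":0,"y":0,"z":0,"yaw":-1,"gripper":0.34},{"x":0,"y":0,"z":0,"yaw":-1,"gripper":0.34},{"x":0,"y":0,"z":0,"yaw":-1,"gripper":0.34}]'; echo
python3 -m inch '[{"x":0,"y":0,"z":0,"yaw":-1,"gripper":0.34},{"x":0,"y":0,"z":0,"yaw":-0.1,"gripper":0.34},{"x":0,"y":0,"z":0,"yaw":0,"gripper":0.34},{"x":0,"y":0,"z":0,"yaw":0,"gripper":0.34}]'
```

```text
time_s: 7.82
ee_pos: [397.6, 57.6, 237.8]
ee_rot: [-180.0, -0.0, 104.7]
force: [0.5, 0.2, -0.3]
gripper_width: 61.0

time_s: 8.82
ee_pos: [397.7, 56.9, 237.8]
ee_rot: [180.0, -0.0, 164.6]
force: [0.9, 0.8, 0.2]
gripper_width: 61.0

time_s: 9.15
ee_pos: [398.0, 56.3, 237.9]
ee_rot: [180.0, -0.0, 169.7]
force: [-0.3, -0.3, 0.6]
gripper_width: 61.3
```

```bash
python3 -m inch '[{"x":0,"y":-0.35,"z":3,"yaw":0,"gripper":0.34},{"x":0,"y":0,"z":3,"yaw":0,"gripper":0.34},{"x":0,"y":0,"z":3,"yaw":0,"gripper":0.34},{"x":0,"y":0,"z":3,"yaw":0,"gripper":0.34},{"x":0,"y":0,"z":3,"yaw":0,"gripper":0.34},{"x":0,"y":0,"z":2.8,"yaw":0,"gripper":0.34},{"x":0,"y":0,"z":0,"yaw":0,"gripper":0.34},{"x":0,"y":0,"z":0,"yaw":0,"gripper":0.34}]'; echo
python3 -m inch '[{"x":-0.6,"y":0,"z":0,"yaw":0,"gripper":0.34},{"x":-0.6,"y":0,"z":0,"yaw":0,"gripper":0.34},{"x":-0.6,"y":0,"z":0,"yaw":0,"gripper":0.34},{"x":-0.6,"y":0,"z":0,"yaw":0,"gripper":0.34},{"x":-0.6,"y":0,"z":0,"yaw":0,"gripper":0.34},{"x":-0.6,"y":0,"z":0,"yaw":0,"gripper":0.34},{"x":-0.6,"y":0,"z":0,"yaw":0,"gripper":0.34},{"x":-0.6,"y":0,"z":0,"yaw":0,"gripper":0.34},{"x":-0.6,"y":0,"z":0,"yaw":0,"gripper":0.34},{"x":-0.6,"y":0,"z":0,"yaw":0,"gripper":0.34},{"x":-0.6,"y":0,"z":0,"yaw":0,"gripper":0.34},{"x":-0.6,"y":0,"z":0,"yaw":0,"gripper":0.34}]'; python3 - <<'E'
from h import *
im,K,r,t=grab("scene"); cv2.imwrite("pics/s5.png",cv2.resize(im[180:350,200:400],None,fx=3.5,fy=3.5))
E
```

```text
time_s: 9.82
ee_pos: [397.0, 52.4, 59.4]
ee_rot: [-180.0, -0.2, 169.7]
force: [-0.3, -0.0, -0.5]
gripper_width: 61.0

time_s: 10.82
ee_pos: [463.1, 39.7, 59.5]
ee_rot: [-179.9, -0.7, 169.7]
force: [-12.5, 1.9, 10.8]
gripper_width: 60.9
```

View pics/s5.png

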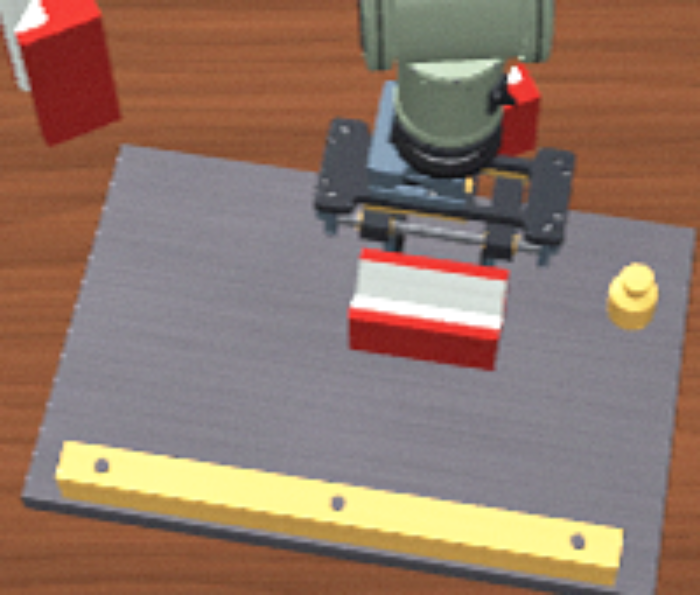

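The block is now squared parallel to the fence, with both fingers on its near side and the weight untouched. The 10.8 N upward force suggests contact is a bit high, so I'll back off, lower by 10 mm and push on.

```bash
python3 -m inch '[{"x":0.8,"y":0,"z":0,"yaw":0,"gripper":0.34},{"x":0,"y":0,"z":0.5,"yaw":0,"gripper":0.34},{"x":0,"y":0,"z":0.5,"yaw":0,"gripper":0.34},{"x":0,"y":0,"z":0,"yaw":0,"gripper":0.34},{"x":-0.5,"y":0,"z":0,"yaw":0,"gripper":0.34},{"x":-0.5,"y":0,"z":0,"yaw":0,"gripper":0.34},{"x":-0.5,"y":0,"z":0,"yaw":0,"gripper":0.34},{"x":-0.5,"y":0,"z":0,"yaw":0,"gripper":0.34},{"x":-0.5,"y":0,"z":0,"yaw":0,"gripper":0.34},{"x":-0.5,"y":0,"z":0,"yaw":0,"gripper":0.34},{"x":-0.5,"y":0,"z":0,"yaw":0,"gripper":0.34},{"x":-0.5,"y":0,"z":0,"yaw":0,"gripper":0.34}]'; echo
python3 -m inch '[{"x":-0.6,"y":0,"z":0,"yaw":0,"gripper":0.34},{"x":-0.6,"y":0,"z":0,"yaw":0,"gripper":0.34},{"x":-0.6,"y":0,"z":0,"yaw":0,"gripper":0.34},{"x":-0.6,"y":0,"z":0,"yaw":0,"gripper":0.34},{"x":-0.6,"y":0,"z":0,"yaw":0,"gripper":0.34},{"x":-0.6,"y":0,"z":0,"yaw":0,"gripper":0.34},{"x":-0.6,"y":0,"z":0,"yaw":0,"gripper":0.34},{"x":-0.6,"y":0,"z":0,"yaw":0,"gripper":0.34}]'
```

```text
time_s: 11.87
ee_pos: [496.3, 33.9, 49.6]
ee_rot: [-179.9, -0.5, 169.7]
force: [-10.8, 1.8, 7.7]
gripper_width: 61.1

time_s: 12.53
ee_pos: [543.9, 25.4, 49.6]
ee_rot: [-179.9, -0.5, 169.7]
force: [-11.1, 2.3, 6.4]
gripper_width: 61.3
```

```bash
python3 -m inch '[{"x":-0.5,"y":0,"z":0,"yaw":0,"gripper":0.34},{"x":-0.5,"y":0,"z":0,"yaw":0,"gripper":0.34},{"x":-0.5,"y":0,"z":0,"yaw":0,"gripper":0.34},{"x":-0.5,"y":0,"z":0,"yaw":0,"gripper":0.34},{"x":-0.4,"y":0,"z":0,"yaw":0,"gripper":0.34},{"x":-0.4,"y":0,"z":0,"yaw":0,"gripper":0.34},{"x":-0.3,"y":0,"z":0,"yaw":0,"gripper":0.34},{"x":-0.3,"y":0,"z":0,"yaw":0,"gripper":0.34}]'; echo
python3 -m inch '[{"x":-0.2,"y":0,"z":0,"yaw":0,"gripper":0.34},{"x":-0.2,"y":0,"z":0,"yaw":0,"gripper":0.34}]'
```

```text
time_s: 13.2
ee_pos: [577.5, 19.4, 49.5]
ee_rot: [-179.9, -0.5, 169.7]
force: [-9.6, 1.6, 6.7]
gripper_width: 61.1

time_s: 13.37
ee_pos: [581.5, 18.7, 49.6]
ee_rot: [-179.9, -0.5, 169.7]
force: [-9.4, 1.8, 6.6]
gripper_width: 61.5
```

```bash
for i in 1; do python3 -m inch '[{"x":-0.15,"y":0,"z":0,"yaw":0,"gripper":0.34},{"x":-0.15,"y":0,"z":0,"yaw":0,"gripper":0.34}]'; done; echo; python3 -m inch '[{"x":-0.15,"y":0,"z":0,"yaw":0,"gripper":0.34},{"x":0,"y":0,"z":0,"yaw":0,"gripper":0.34}]'
```

```text
time_s: 13.53
ee_pos: [584.4, 18.1, 49.6]
ee_rot: [-179.9, -0.5, 169.7]
force: [-9.3, 1.3, 5.9]
gripper_width: 61.4

time_s: 13.7
ee_pos: [585.2, 18.0, 49.6]
ee_rot: [-180.0, -0.6, 169.7]
force: [-11.0, 2.0, 7.5]
gripper_width: 61.3
```

```bash
python3 -m inch '[{"x":-0.15,"y":0,"z":0,"yaw":0,"gripper":0.34},{"x":0,"y":0,"z":0,"yaw":0,"gripper":0.34}]'
```

```text
time_s: 13.87
ee_pos: [585.2, 18.0, 49.6]
ee_rot: [-179.9, -0.8, 169.7]
force: [-14.9, 2.0, 10.2]
gripper_width: 61.0
```

The TCP has stalled while force rises, so the block is against the fence. One more nudge will seat it, then I'll retreat and check.

```bash
python3 -m inch '[{"x":-0.15,"y":0,"z":0,"yaw":0,"gripper":0.34},{"x":-0.1,"y":0,"z":0,"yaw":0,"gripper":0.34},{"x":0,"y":0,"z":0,"yaw":0,"gripper":0.34}]'; echo; python3 -m inch '[{"x":0.5,"y":0,"z":0,"yaw":0,"gripper":0.34},{"x":1,"y":0,"z":0,"yaw":0,"gripper":0.34},{"x":2,"y":0,"z":0,"yaw":0,"gripper":0.34},{"x":2,"y":0,"z":-1,"yaw":0,"gripper":0.34},{"x":2.5,"y":0,"z":-2.5,"yaw":0,"gripper":0.34},{"x":2.5,"y":0,"z":-2.5,"yaw":0,"gripper":0.34},{"x":2.5,"y":0,"z":-2.5,"yaw":0,"gripper":0.34},{"x":2.5,"y":0,"z":-2.5,"yaw":0,"gripper":0.34},{"x":2.5,"y":0,"z":-2.5,"yaw":0,"gripper":0.34},{"x":0,"y":0,"z":-2.5,"yaw":0,"gripper":0.34},{"x":0,"y":0,"z":-1,"yaw":0,"gripper":0.34},{"x":0,"y":0,"z":0,"yaw":0,"gripper":0.34}]'; cat > fin.py <<'E'
from meas import *
S=grab("scene"); T=grab("top")
im,K,r,t=T; R=red(im); f=np.array([653.,-35.8]); n=np.array([.9834,-.1814]); s=np.array([.1814,.9834])
for nm,(im,K,r,t) in(("top",T),("scene",S)):
    h=cv2.cvtColor(im,cv2.COLOR_BGR2HSV); A=(K,r,t)
    for c in cv2.findContours(red(im),0,2)[0]:
        if cv2.contourArea(c)>40:
            q=onplane(c[:,0],70,*A)[:,:2]
            rc=cv2.minAreaRect(q.astype(np.float32)); d=(q-f)@n; e=(q-f)@s
            print(nm,cv2.boundingRect(c),"ang",round(rc[2],2),"n",d.min().round(1),d.max().round(1),"s",e.min().round(1),e.max().round(1))
    for c in cv2.findContours(cv2.inRange(h,(18,90,120),(32,255,255)),0,2)[0]:
        if 60<cv2.contourArea(c)<6000 : print(nm,"yel",c[:,0].mean(0).round(),"ang",cv2.minAreaRect(onplane(c[:,0],55,*A)[:,:2].astype(np.float32)))
a=cv2.resize(T[0][150:290,230:450],None,fx=3.5,fy=3.5); b=cv2.resize(S[0][220:360,200:410],None,fx=770/210,fy=770/210)[200:450]
cv2.imwrite("pics/fin.png",np.vstack([a[:340,:770],b]))
E
python3 fin.py
```

```text
time_s: 14.12
ee_pos: [585.1, 18.0, 49.7]
ee_rot: [-179.9, -1.1, 169.7]
force: [-19.6, 4.2, 15.1]
gripper_width: 60.8

time_s: 15.12
ee_pos: [417.9, 49.3, 223.0]
ee_rot: [179.9, 0.5, 169.7]
force: [0.7, -0.8, 0.7]
gripper_width: 61.0
top (425, 320, 57, 48) ang 24.89 n -373.7 -266.7 s -358.8 -229.4
top (283, 315, 24, 21) ang 20.81 n -366.9 -318.0 s 40.7 95.6
top (307, 204, 44, 14) ang 79.89 n -70.6 -51.2 s -16.5 90.1
top yel [347. 186.] ang ((663.0877685546875, -36.930267333984375), (401.94451904296875, 41.91613006591797), 79.52410888671875)
top yel [157.  99.] ang ((910.2537841796875, 480.32281494140625), (30.978912353515625, 297.6820068359375), 0.9366664290428162)
top yel [196.  70.] ang ((990.2119750976562, 365.23236083984375), (64.72498321533203, 63.49139404296875), 88.22206115722656)
scene (291, 312, 44, 12) ang 79.62 n -6.8 6.9 s -17.0 91.7
scene (295, 293, 43, 10) ang 79.53 n -59.1 -49.5 s -16.9 90.6
scene (335, 201, 19, 26) ang 87.32 n -359.3 -274.0 s 42.9 94.7
scene (196, 164, 39, 58) ang 20.32 n -421.4 -231.6 s -362.2 -223.9
scene yel [291. 325.] ang ((675.1288452148438, -40.72877502441406), (401.84918212890625, 43.26371383666992), 79.54568481445312)
scene yel [382. 263.] ang ((504.1739501953125, 180.63279724121094), (34.0406608581543, 54.38384246826172), 86.28633880615234)
scene yel [ 23. 111.] ang ((-38.575355529785156, -871.2598876953125), (102.22649383544922, 52.11685562133789), 71.6232681274414)
scene yel [36. 38.] ang ((-373.6866760253906, -924.3564453125), (47.28382110595703, 207.4169158935547), 4.963687419891357)
scene yel [177.  43.] ang ((-357.60015869140625, -435.5809020996094), (182.12228393554688, 21.64425277709961), 7.274728775024414)
scene yel [118.  28.] ang ((-462.3069763183594, -665.3536987304688), (172.0635223388672, 285.578369140625), 5.563435077667236)
```

View pics/fin.png

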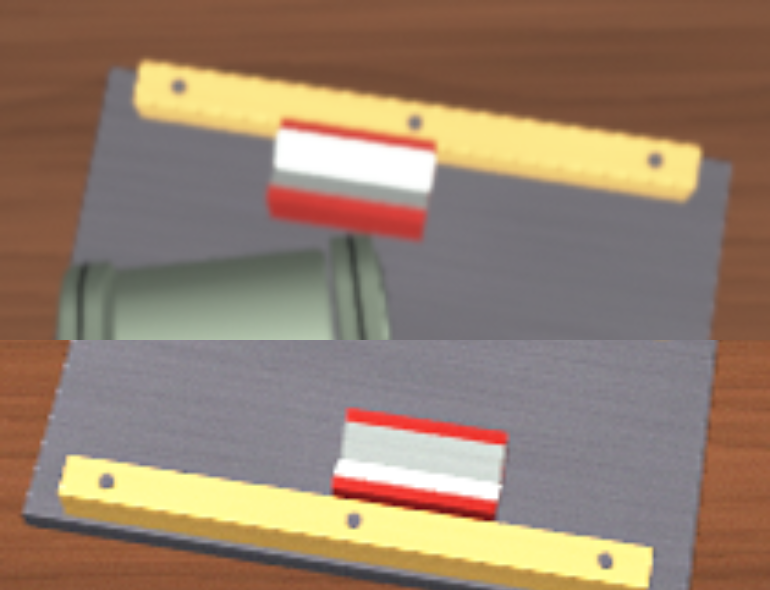

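The block lies vee up against the fence. The scene view shows its far side reaching the fence (face offset about 0.3 mm) at 79.5–79.6° against the fence's 79.55°. The weight, fence and other V-blocks have not moved. The arm is clear, so I'll hand in.

```bash
python3 -c "
from workcell import telemetry,env
s=telemetry.state();print(s['time_s'],s['force']);print(env.job_done())"
```

```text
15.2167 [ 0.28297238 -0.56817667 -0.52979888]
the job is handed in; nothing more can be done
None
```

The red V-block now lies on its back with the vee straight up and its long side flush along the brass fence. I handed the job in at 15.2 s; no verdict was reported.

- **Method:** I picked the block on the plate, which measured 51 x 61 mm and matched the given size. I tipped it with two fingertips near the top of its vee side, and it fell towards plate +y. I then pushed it square to the fence, backing off once to lower the fingers because the upward force suggested contact was too high. It was never gripped.
- **Seating:** The tool stalled at the fence while the push rose to about 20 N on the wrist. I then withdrew.
- **Last checks:** In the scene view the block's sides lie at 79.5–79.6° against the fence's 79.55°, and its far side is within about 0.3 mm of the fence face. The top view gave 79.9° from a short red strip, which is within measuring error.
- **Bystanders:** The weight and the fence measured as they did at the start. The other two V-blocks were unmoved in the top view. I did not measure the oil can, tin, hammer, file and wrench again; the arm crossed the bench well above them. In the last top view the arm hid the weight, so its check rests on the scene camera alone.

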